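Load a bottle in the filling dial and index one click

TASK

Pick up the empty amber bottle that stands on the table and seat it, upright and fully home, in the empty nest at the orange load mark of the filling dial: twist it under light pressure to feel for the pins in the nest, and never force the glass. Then turn the dial, which has a black knob at its centre, one click clockwise, just once, so that it rests in the next notch, and let go. Leave the bottles already in the dial, the cream jar and the steel beaker as they are.

Things in the scene. Friction and masses are not known exactly. Their poses are not given: they have to be found in the camera images.
- bottle: Bottle to load: empty amber glass, white blank label, 78 mm high, body 40 mm across (straight sides from 11 to 58 mm up), neck 21 mm across; 60 to 130 g. Origin: centre of its underside, z up. A cross slot 10 mm wide, 7 mm deep runs across its underside along its own x and y axes, leaving four feet; above them the heel tapers from 37 to 40 mm. Never press it on the machine with more than 30 N.
- indexer: Fixed machine: white housing 300 x 270 x 34 mm with a round dial (250 mm over the lobes of its rim, top face 52 mm above the table) that carries six black nest cups 60 degrees apart, 90 mm from its axis. Origin: on that axis at table height, z up; the load mark lies to its -x, the sprung roller of the rim's notches to its +x. To its +x +y, 230 mm off, stands a 280 mm high filler column.
- mark (a point): Tip of the orange load mark on the housing, 130 mm from the dial's axis. The empty nest to be loaded stands right at it at the start.
- pocket (a point): Centre of the floor of the nest to load; turns with the dial, z up. Cup: 42.8 mm across inside, mouth chamfered, 51 outside, 22 deep. Fully home, the bottle's underside lies on this floor. Four pins, 4.5 mm thick, 6 high, evenly spaced on a 24 mm circle, must enter the slot under the bottle. The cup, slippery inside, a stiff push fit in the dial, may have been set at any angle, which is not reported.
- nest_rim (a point): Centre of the mouth of the same nest, 22 mm above its floor; turns with the dial. With its feet on the pins the bottle stands 6 mm too high (its top 62 mm above this point); twisted, either way, to within about 7 degrees of a fit, it drops home (top 56 mm above). Fits come every 90 degrees. A few newtons down are enough.
- knob (a point): Centre of the black bar knob on the dial's axis, 65 mm above the dial's top face; turns with the dial. The bar is 56 mm long along this point's x axis, 16 mm thick along its y axis, 26 mm high, pointing at the load mark at the start, on a 14 mm thick neck (30 mm thick below 34 mm above the dial).
- dial (a joint): Turn of the dial in rad, 0 at the start, growing clockwise seen from above. It clicks into a notch every 1.047 rad (60 degrees). Leaving or entering a notch takes about 0.2 N m; within about 0.07 rad of a notch the roller draws the dial in and holds it; between notches it stays where it is left.
- loaded1: Bottle of the same kind, already in the next nest clockwise from the load mark, its top 130 mm above the table. Origin: centre of its underside.
- loaded2: Bottle of the same kind, already in the second nest clockwise from the load mark. Origin: centre of its underside.
- cream_jar: White cream jar with a white lid, 58 mm across, 50 mm high, on the table. Origin: centre of its underside.
- beaker: Open steel beaker, 64 mm across the rim, 62 mm high, on the table. Origin: centre of its underside.

How it is judged:
On the way, in this order (a step that is already met when the one before it is completed fails the run):
1. the bottle is fully home and upright in the empty nest, with the dial still at the load mark (horizontal distance between bottle and pocket below 0.003 m and z of bottle in the frame of pocket below 0.002 m and angle between bottle's own z axis and vertical below 0.06 rad and value of joint dial below 0.08 rad), for 0.2 s.
2. the dial is turned one click clockwise (value of joint dial between 1 and 1.095 rad and horizontal distance between bottle and pocket below 0.003 m), for 0.2 s.
At the end, for the whole second after the job is handed in: The bottle stands upright (0.06 rad), underside within 2 mm of its nest's floor and 3 mm of its centre; the dial rests in the next notch (1.000 to 1.095 rad); the loaded bottles stand upright and home in their nests; jar and beaker stand upright, moved under 30 mm; all at rest (all of step 2 and z of bottle in the frame of pocket below 0.002 m and angle between each of bottle, loaded1, loaded2's own z axis and vertical below 0.06 rad and linear speed of bottle below 0.02 m/s and height (world z) of each of loaded1, loaded2 below 0.056 m and angle between each of cream_jar, beaker's own z axis and vertical below 0.1 rad); the robot touches nothing.
It fails at once if the bottle is pressed against the machine with more than 30 N (contact force between bottle and indexer above 30 N).
It fails at once if the dial is turned past the next notch or backwards out of its notch (value of joint dial above 1.2 rad or value of joint dial below -0.12 rad).
It fails at once if a bottle already in the dial is lifted or tipped (angle between any of loaded1, loaded2's own z axis and vertical above 0.3 rad or height (world z) of any of loaded1, loaded2 above 0.065 m).
It fails at once if the cream jar or the beaker is moved or tipped (distance of any of cream_jar, beaker from where it was at the start of the episode above 0.03 m or angle between any of cream_jar, beaker's own z axis and vertical above 0.3 rad).
It also fails if it takes over 72 s, if anything falls off the work surface, if the arm or the gripper's body presses on something with over 40 N, if the wrist force passes 120 N, or if a joint passes its speed limit or range.

ROBOT

A 7-joint arm with a two-finger parallel gripper is mounted at the origin on the work surface. World frame = base frame: x ahead of the robot, y to its left, z up, the work surface at z = 0. Lengths are in m, angles in rad, forces in N, time in s.
With the tool pointing down it reaches from about 0.35 to 0.9 m from the base axis. Payload 8.1 kg.
Tool frame: the origin (TCP) lies at the very end of the fingers, on their centre line; the grasp point (between the pads) lies 19 mm behind it (bot.grip_point_offset is the distance from the TCP to the grasp point, in m); z points along the fingers, y is the line along which they close (so a half turn about z gives the same grasp; the last joint's range is limited). The gripper opens to 92 mm and grips with 3 to 60 N. Pads are 19 mm wide; open, the fingers measure 130 mm over their backs; the gripper's body (75 mm by 190 mm) begins 47 mm behind the grasp point.
Start: joints at [1.161, 0.434, 0.025, 1.573, -0.012, 1.134, -0.075], TCP at [0.189, -0.596, 0.227] pointing down, gripper open.
Joint ranges: [-2.62, 2.62], [-0.44, 2.09], [-1.27, 1.32], [0.08, 2.57], [-1.32, 4.46], [0.12, 2], [-2.74, 2.74]. Speed limits (rad/s): [2.22, 2.22, 3.01, 3.01, 3.14, 3.14, 3.14].

INTERFACE

Orientations are given as a 3x3 rotation matrix whose columns are the frame's x, y, z axes.
In Python, from station import telemetry, vision, workorder, bot gives the robot as it stands. The module is installed in compiled form; this text tells all that it offers.
- The arm moves only by the tool servo_tool, never from a script. Its argument "commands" is one flat list of numbers, 5 for each row, row after row: the finger opening in m, from 0 to 0.0918, then the shift along the tool's x, y, z in m, then the turn about the tool's z in rad. A call has exactly 8 rows; each row shifts and turns the commanded pose from where the row before left it, along the tool's axes as they then stand; what a row does not reach is not made up. A row lasts 1/8 s, in which the tool goes at most 62.5 mm and 10.7 degrees, less where a joint would pass 70% of its speed; a pose out of reach is approached as far as the arm can. A call with a gripper value outside its range is refused whole. The fingers move at their own pace and stop on an object; "newtons" is the grip in N (left out, the last holds). Time passes only in rows, so rows that do not move let the fingers close, or fill a call up. It gives the time, the measured TCP pose, the force, the opening and the grip force at its end, in the units of the state.
- telemetry.get_state(): the state, without advancing time (a new reading comes with each control period).
- vision.get_image(name): name is "scene" or "side" or "wrist"; returns a dict with "image" (400x640x3 uint8, blue, green, red), "fx", "fy", "cx", "cy" (pixels), "extrinsics" (4x4, takes a point from camera to world coordinates). Camera axes: x right, y down, z forward; pixel columns grow to the right and rows downward; lengths in m; the calibration is good to about 2 mm. A picture is of the moment at which its call begins. There is no depth.
- workorder.hand_in(): hands the job in; it is judged then, once.
The state is a dict: "t": time; "qpos": joint angles; "joint_vel": joint speeds; "joint_efforts": joint torques, N m; "ee_pos": TCP position; "ee_rot": TCP orientation; "wrist_force": force on the tool from outside, world axes, zero at the start; "wrist_torque": the same for the moment, N m; "gripper_width": finger opening in m; "grip_force": force on a finger pad.
Only numpy, scipy, OpenCV 4.12 (cv2) and the standard library are available. Lean on these libraries where they do the work, as an engineer would, in place of code of your own. Each camera call takes 0.05 s, during which the arm holds its last target. There are 200 camera calls.

## Working session

There is one attempt and no reset: what is moved stays moved. The work goes in short steps, Python scripts to look and compute and a tool call to move; the robot and the scene stay as the last step left them, time stands still between calls to the robot, and variables do not carry over. Pictures are saved under pics/ and viewed, at most 13 in all, crops included, and the job is handed in when it is done.

Besides the shell and the picture viewer there is one more tool, called after ">>>" as name(argument=value, ...) on one line, values as JSON. servo_tool: Moves the arm, as the interface text tells. Its arguments: {"type":"object","properties":{"commands":{"type":"array"},"newtons":{"type":"number"}},"required":["commands"]}

```bash
mkdir -p pics; python3 - <<'E'
from station import telemetry, vision, bot
import cv2,numpy as np
s=telemetry.get_state();print(s['t'],s['ee_pos'],np.round(s['ee_rot'],3).tolist(),s['gripper_width'],bot.grip_point_offset)
for n in ['scene','side','wrist']:
    d=vision.get_image(n);cv2.imwrite(f'pics/{n}0.png',d['image']);print(n,d['fx'],d['cx'],d['cy'],np.round(d['extrinsics'],3).tolist())
E
```

```text
0.0 [ 0.18852642 -0.59535527  0.22592937] [[0.953, 0.302, -0.001], [0.302, -0.953, 0.001], [-0.0, -0.002, -1.0]] 0.09170445371457124 0.0188
scene 485.4882863835961 317.27241159216726 194.9767025429654 [[-0.547, 0.622, -0.56, 1.206], [0.837, 0.417, -0.354, 0.354], [0.013, -0.663, -0.749, 0.991], [0.0, 0.0, 0.0, 1.0]]
side 373.8339477720977 326.39972843972 199.6950419615608 [[-0.992, -0.074, 0.107, 0.46], [-0.128, 0.687, -0.715, 0.593], [-0.02, -0.723, -0.691, 0.733], [0.0, 0.0, 0.0, 1.0]]
wrist 332.994484510595 320.6492825227851 197.25060513167045 [[0.301, -0.914, -0.272, 0.263], [-0.954, -0.289, -0.084, -0.573], [-0.002, 0.285, -0.958, 0.385], [0.0, 0.0, 0.0, 1.0]]
```

View pics/scene0.png

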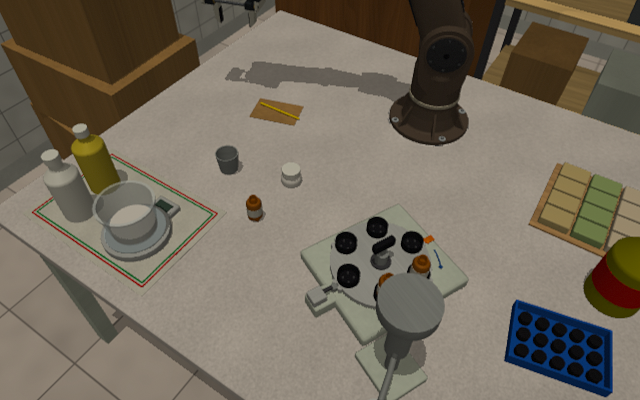

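View pics/side0.png

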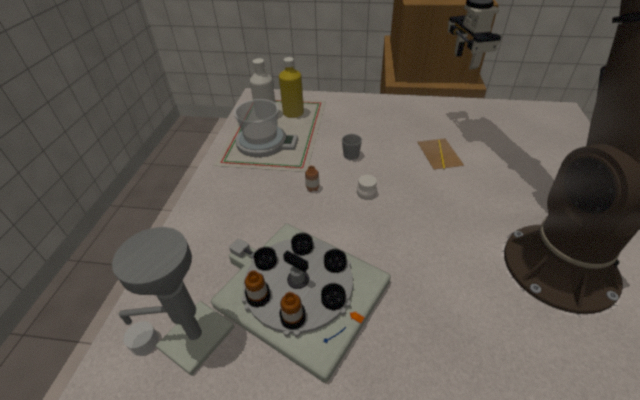

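The scene shows the bottle at (254,208), the dial centre near (381,257) with the orange mark at (429,240), and the empty nest beside it at (411,242). The side view has the bottle at (312,180), the mark at (357,317) and the nest at (333,296). I'll enlarge crops of both.

```bash
python3 - <<'E'
import cv2,numpy as np
a=cv2.imread('pics/scene0.png');b=cv2.imread('pics/side0.png')
r=lambda im,x,y,w,h:cv2.resize(im[y:y+h,x:x+w],None,fx=4,fy=4,interpolation=cv2.INTER_CUBIC)
top=np.hstack([r(a,330,205,120,85),r(a,230,185,45,85)])
bot=np.hstack([r(b,250,228,120,63+0),r(b,290,150,45,63)])
bot=np.hstack([r(b,255,250,120,62),r(b,290,150,45,62)])
cv2.imwrite('pics/c0.png',np.vstack([top,bot]))
E
```

```text
(no output)
```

View pics/c0.png

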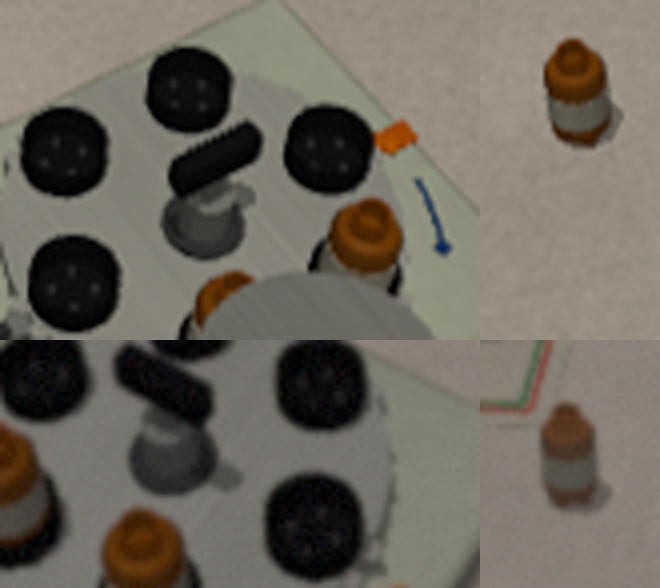

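The crops show, in original pixels:

| Item | scene | side |
|---|---|---|
| Nest mouth | (412.5,240.7) | (333.7,294.5) |
| Knob bar centre | (384,244) | (296,259.5) |
| Bottle top | (253.5,197.5) | (312,168) |

The mark's tip is near (424,240) in scene. The pins are faintly visible.

```bash
cat > h.py <<'E'
from station import telemetry, vision, bot
import cv2,numpy as np
def ray(d,u,v):
    E=d['extrinsics'];r=E[:3,:3]@[(u-d['cx'])/d['fx'],(v-d['cy'])/d['fy'],1];return E[:3,3],r/np.linalg.norm(r)
def plane(d,u,v,z):
    o,r=ray(d,u,v);return o+r*(z-o[2])/r[2]
def tri(p):
    A=0;b=0
    for d,u,v in p:
        o,r=ray(d,u,v);P=np.eye(3)-np.outer(r,r);A=A+P;b=b+P@o
    return np.linalg.solve(A,b)
def proj(d,X):
    E=d['extrinsics'];c=E[:3,:3].T@(np.asarray(X)-E[:3,3]);return np.round([d['fx']*c[0]/c[2]+d['cx'],d['fy']*c[1]/c[2]+d['cy']],1)
def tool(X):  # displacement of TCP to world X in tool axes
    s=telemetry.get_state();return np.round(s['ee_rot'].T@(np.asarray(X)-s['ee_pos']),4)
E
python3 - <<'E'
from h import *
np.set_printoptions(precision=4,suppress=True)
a=vision.get_image('scene');b=vision.get_image('side')
for n,p,q,z in [('nest',(412.5,240.7),(333.7,294.5),.074),('knob',(384,244),(296,259.5),.117),('bottle',(253.5,197.5),(312,168),.076)]:
    print(n,tri([(a,*p),(b,*q)]),plane(a,*p,z),plane(b,*q,z))
print('mark',plane(a,424.5,240.5,.034))
# black cup blobs centroid scene/side: other nests too
for n,p in [('n_top',(377,225.5)),('n_l',(346,241)),('n_bl',(348,273))]: print(n,plane(a,*p,.074))
s=telemetry.get_state();print(tool([0,0,0]))
E
```

```text
nest [0.5117 0.1812 0.0692] [0.5157 0.1825 0.074 ] [0.5112 0.1838 0.074 ]
knob [0.5933 0.142  0.1208] [0.5914 0.1419 0.117 ] [0.5939 0.1381 0.117 ]
bottle [ 0.6175 -0.2073  0.077 ] [ 0.6176 -0.207   0.076 ] [ 0.6175 -0.2096  0.076 ]
mark [0.4687 0.1992 0.034 ]
n_top [0.5222 0.0919 0.074 ]
n_l [0.6028 0.0537 0.074 ]
n_bl [0.6751 0.1022 0.074 ]
[ 0.     -0.6246  0.2268]
```

>>> servo_tool(commands=[0.07,0.05,-0.0225,0,0,0.07,0.05,-0.0225,0,0,0.07,0.05,-0.0225,0,0,0.07,0.05,-0.0225,0,0,0.07,0.05,-0.0225,0,0,0.07,0.05,-0.0225,0,0,0.07,0.05,-0.0225,0,0,0.07,0.05,-0.0225,0,0], newtons=15)

```text
t: 1.25
ee_pos: [0.5168, -0.3023, 0.2268]
ee_rot: [[0.953, 0.302, 0.0], [0.302, -0.953, -0.0], [-0.0, 0.0, -1.0]]
wrist_force: [0.8, -1.1, -0.1]
gripper_width: 0.0699
grip_force: 0.0
```

```bash
python3 - <<'E'
from h import *
s=telemetry.get_state();print(s['t'],s['ee_pos'],s['qpos'].round(2) if hasattr(s['qpos'],'round') else s['qpos'])
print(tool([.6175,-.2085,.14]))
a=vision.get_image('scene')
print('jar',plane(a,291,174,.03),'beaker',plane(a,228,160,.03))
E
```

```text
1.25 [ 0.51682168 -0.3022596   0.22677505] [ 0.52  0.4  -0.11  1.63  0.05  1.11 -0.87]
[ 0.1243 -0.059   0.0868]
jar [ 0.46314973 -0.2030605   0.03      ] beaker [ 0.51728145 -0.38156712  0.03      ]
```

>>> servo_tool(commands=[0.07,0.04,-0.02,0.01,0,0.07,0.04,-0.02,0.01,0,0.07,0.03,-0.012,0.02,0,0.07,0.0143,-0.007,0.02,0,0.07,0,0,0.02,0,0.07,0,0,0.007,0,0.07,0,0,0,0,0.07,0,0,0,0])

```text
t: 2.3
ee_pos: [0.6166, -0.2104, 0.1406]
ee_rot: [[0.954, 0.301, 0.001], [0.301, -0.954, -0.001], [0.001, 0.001, -1.0]]
wrist_force: [-0.1, -0.1, -0.5]
gripper_width: 0.0698
grip_force: 0.0
```

```bash
python3 - <<'E'
from h import *
w=vision.get_image('wrist');cv2.imwrite('pics/w1.png',w['image'])
s=telemetry.get_state()
for z in (.078,.058,0): print(proj(w,[.6175,-.2085,z]))
print(proj(w,s['ee_pos']),tool([.6175,-.2085,.026]))
E
```

```text
[317.1 211.2]
[317.4 202.7]
[317.9 183.9]
[318.7 252.4] [ 0.0012 -0.0016  0.1147]
```

View pics/w1.png

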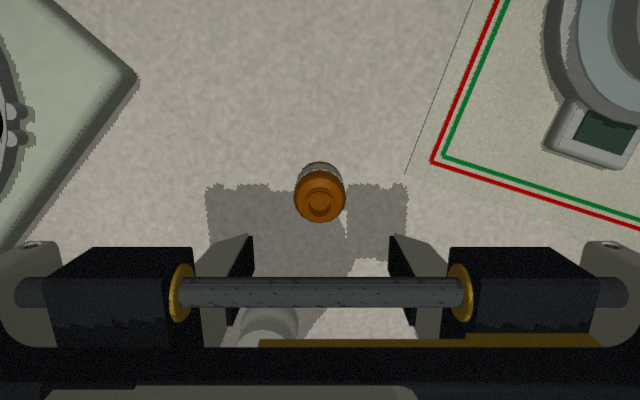

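The wrist view shows the bottle's mouth centred at (319.5,203). The predicted point was (317,211), so the bottle lies about 5 mm further along tool +x.

```bash
python3 - <<'E'
from h import *
w=vision.get_image('wrist')
p=plane(w,319.5,202.5,.078);print(p,tool([p[0],p[1],.027]))
E
```

```text
[ 0.62421959 -0.20804077  0.078     ] [0.0076 0.0002 0.1137]
```

>>> servo_tool(commands=[0.07,0.006,-0.0004,0.02,0,0.07,0,0,0.03,0,0.07,0,0,0.03,0,0.07,0,0,0.023,0,0.07,0,0,0.0105,0,0.03,0,0,0,0,0.03,0,0,0,0,0.03,0,0,0,0])

```text
t: 3.4
ee_pos: [0.6227, -0.2077, 0.0273]
ee_rot: [[0.953, 0.302, 0.002], [0.302, -0.953, -0.0], [0.001, 0.001, -1.0]]
wrist_force: [0.1, 0.1, -0.3]
gripper_width: 0.0447
grip_force: 0.0
```

```bash
python3 - <<'E'
from h import *
s=telemetry.get_state();print(s['qpos'],s['grip_force'],s['gripper_width'])
w=vision.get_image('wrist');cv2.imwrite('pics/w2.png',w['image'])
print(s['ee_pos'],proj(w,s['ee_pos']+[0,0,.051]))
print(tool([.512,.182,.2]))
E
```

```text
[ 0.3179045   0.69244812 -0.1191434   1.66988064  0.10781057  0.78387608
 -1.11445431] 0.0 0.04472249299692587
[ 0.62272344 -0.20766735  0.02727332] [318.3 312.5]
[ 0.0124 -0.4047 -0.1732]
```

View pics/w2.png

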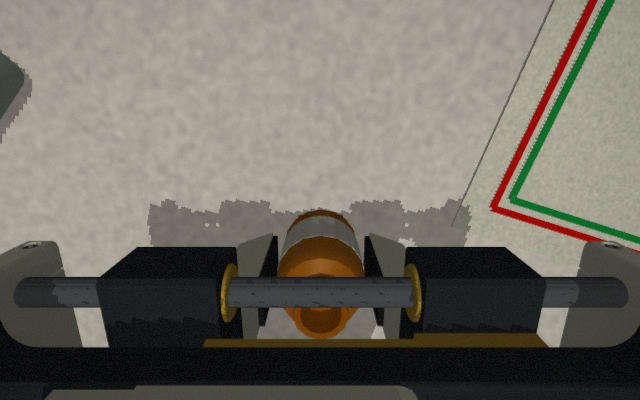

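The bottle's mouth centre appears near (320,316), so the bottle sits between the pads about 1.5 to 2 mm toward tool -x. I'll let the fingers close, then lift.

>>> servo_tool(commands=[0.03,0,0,0,0,0.03,0,0,0,0,0.03,0,0,-0.01,0,0.03,0,0,-0.03,0,0.03,-0.005,-0.01,-0.05,0,0.03,-0.005,-0.03,-0.05,0,0.03,-0.005,-0.05,-0.03,0,0.03,-0.005,-0.05,0,0])

```text
t: 4.45
ee_pos: [0.5615, -0.079, 0.1995]
ee_rot: [[0.954, 0.301, 0.005], [0.301, -0.954, -0.0], [0.005, 0.002, -1.0]]
wrist_force: [0.3, 0.9, -2.0]
gripper_width: 0.0396
grip_force: 15.0
```

>>> servo_tool(commands=[0.03,-0.003,-0.05,0,0,0.03,-0.003,-0.05,0,0,0.03,-0.003,-0.05,0,0,0.03,-0.003,-0.05,0,0,0.03,-0.003,-0.04,0,0,0.03,-0.003,-0.025,0,0,0.03,0,0,0,0,0.03,0,0,0,0])

```text
t: 5.45
ee_pos: [0.4637, 0.1663, 0.1964]
ee_rot: [[0.953, 0.301, 0.0], [0.301, -0.953, -0.001], [0.0, 0.001, -1.0]]
wrist_force: [1.0, 0.2, -1.0]
gripper_width: 0.0398
grip_force: 15.0
```

```bash
python3 - <<'E'
from h import *
s=telemetry.get_state();print(s['grip_force'],s['gripper_width'],s['ee_pos'],np.round(s['qpos'],2),tool([.512,.182,.2]))
w=vision.get_image('wrist');cv2.imwrite('pics/w3.png',w['image'])
print(proj(w,[.512,.182,.074]),proj(w,[.593,.141,.117]))
E
```

```text
14.999653100967407 0.03980419357675623 [0.46370259 0.16634433 0.19639069] [-0.22  0.27 -0.29  1.91  0.09  0.97 -1.81] [ 0.0508 -0.0004 -0.0036]
[319.1 131.7] [415.8  37.3]
```

View pics/w3.png

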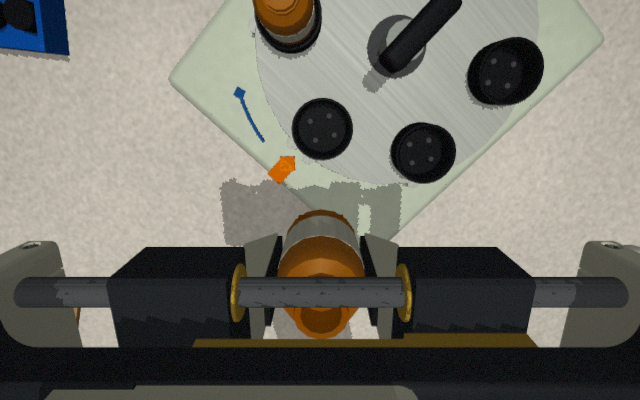

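The wrist view has the empty nest's mouth near (322,128) beside the orange mark at (283,168). Its pins are faintly visible, and the knob is at about (420,35). I'll zoom in on the nest.

```bash
python3 - <<'E'
import cv2,numpy as np
a=cv2.imread('pics/w3.png')
c=a[90:165,285:360];c=cv2.convertScaleAbs(c,alpha=3,beta=0)
n=cv2.resize(c,None,fx=7,fy=7,interpolation=cv2.INTER_CUBIC)
b=cv2.resize(a[205:340,275:368],(0,0),fx=525/135,fy=525/135)
b=b[:,:275]
cv2.imwrite('pics/c3.png',np.hstack([n,b])); print(n.shape)
E
```

```text
(525, 525, 3)
```

View pics/c3.png

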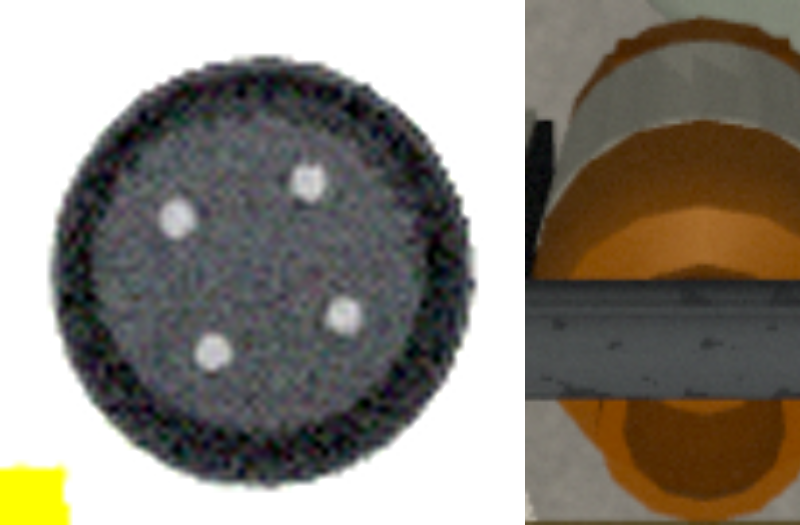

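The crop shows the four pin tips clearly, at crop (177,218), (308,182), (344,315) and (213,352). Their centre is image (322.2,128.1). The bottle's lip has its lowest edge near image row 338.5, centred on column 321.

```bash
python3 - <<'E'
from h import *
from scipy.optimize import least_squares
np.set_printoptions(precision=4,suppress=True)
w=vision.get_image('wrist');s=telemetry.get_state();R=s['ee_rot']
pins=np.array([(177,218),(308,182),(344,315),(213,352)])/7+[285,90]
P=np.array([plane(w,u,v,.058) for u,v in pins]);c=P.mean(0)
print('nest',c,np.linalg.norm(P-c,axis=1));dirs=R.T@(P-c).T;print('pin angles tool deg',np.degrees(np.arctan2(dirs[1],dirs[0])))
print('knob',plane(w,420,35,.13))
th=np.linspace(0,6.283,60)
for dx in (-.003,-.002,-.001,0,.001):
    q=[proj(w,s['ee_pos']+R@[dx+.0105*np.cos(t),.0105*np.sin(t),-.0507]) for t in th];q=np.array(q);print(dx,q.max(0),q.min(0))
print(tool([c[0],c[1],.19]))
E
```

```text
nest [0.5144 0.1795 0.058 ] [0.012  0.0119 0.0121 0.0121]
pin angles tool deg [ -59.87     29.488   119.2918 -150.3224]
knob [0.5921 0.1412 0.13  ]
-0.003 [346.  341.7] [290.9 294.6]
-0.002 [346.  339.5] [290.8 292.2]
-0.001 [346.1 337.4] [290.7 289.8]
0 [346.1 335.2] [290.7 287.4]
0.001 [346.2 333. ] [290.6 285.1]
[0.0523 0.0022 0.0062]
```

>>> servo_tool(commands=[0.03,0.03,0.0004,0,0,0.03,0.0235,0.0003,0,0,0.03,0,0,0.02,0,0.03,0,0,0.03,0,0.03,0,0,0.025,0,0.03,0,0,0.015,0,0.03,0,0,0,0,0.03,0,0,0,0])

```text
t: 6.55
ee_pos: [0.5154, 0.1827, 0.1071]
ee_rot: [[0.953, 0.302, 0.001], [0.302, -0.953, 0.0], [0.001, -0.0, -1.0]]
wrist_force: [-0.3, -0.7, -0.9]
gripper_width: 0.0397
grip_force: 15.0
```

```bash
python3 - <<'E'
from h import *
print(tool([.5144,.1795,.0853]))
a=vision.get_image('scene');b=vision.get_image('side')
s=telemetry.get_state();print(s['ee_pos'],s['wrist_force'])
c=s['ee_pos']+s['ee_rot']@[-.0016,.0,0]
print(proj(a,c+[0,0,.05]),proj(b,c+[0,0,.05]))
r=lambda im,x,y:cv2.resize(im[y:y+75,x:x+95],None,fx=4,fy=4,interpolation=cv2.INTER_CUBIC)
cv2.imwrite('pics/c4.png',np.hstack([r(a['image'],365,190),r(b['image'],285,235)]))
E
```

```text
[-0.0019  0.0027  0.0218]
[0.51542561 0.18285969 0.10723235] [-0.54483433  0.83859119 -2.37798722]
[418.8 217.8] [332.  269.3]
```

View pics/c4.png

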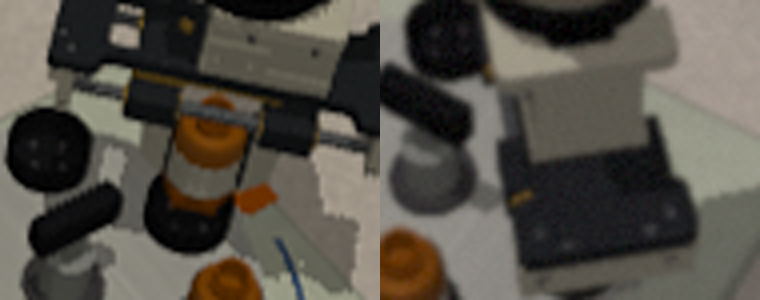

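The scene crop shows the bottle held right over the empty nest, with its heel at crop x 193 against the cup at 190. I'll go down gently.

>>> servo_tool(commands=[0.03,0,0.0006,0,0,0.03,0,0.0006,0.002,0,0.03,0,0,0.002,0,0.03,0,0,0.002,0,0.03,0,0,0.002,0,0.03,0,0,0.002,0,0.03,0,0,0.002,0,0.03,0,0,0,0])

```text
t: 7.65
ee_pos: [0.5149, 0.1814, 0.094]
ee_rot: [[0.953, 0.302, -0.0], [0.302, -0.953, -0.0], [-0.0, 0.0, -1.0]]
wrist_force: [0.1, -0.7, -0.9]
gripper_width: 0.0397
grip_force: 15.0
```

>>> servo_tool(commands=[0.03,0,0,0.0015,0,0.03,0,0,0.0015,0,0.03,0,0,0.0015,0,0.03,0,0,0.0015,0,0.03,0,0,0.001,0,0.03,0,0,0.001,0,0.03,0,0,0,0,0.03,0,0,0,0])

```text
t: 8.65
ee_pos: [0.5151, 0.1815, 0.0862]
ee_rot: [[0.953, 0.302, 0.0], [0.302, -0.953, 0.0], [0.0, 0.0, -1.0]]
wrist_force: [0.2, 0.4, -1.2]
gripper_width: 0.0402
grip_force: 15.0
```

>>> servo_tool(commands=[0.03,0,0,0.0005,0,0.03,0,0,0.0005,0,0.03,0,0,0.0005,0,0.03,0,0,0.0005,0,0.03,0,0,0,0,0.03,0,0,0,0,0.03,0,0,0,0,0.03,0,0,0,0])

```text
t: 9.65
ee_pos: [0.5153, 0.1816, 0.0848]
ee_rot: [[0.953, 0.302, 0.001], [0.302, -0.953, 0.0], [0.001, 0.0, -1.0]]
wrist_force: [-1.5, -0.7, 7.0]
gripper_width: 0.0401
grip_force: 15.0
```

It's in contact at about 8 N with the feet on the pins. Now I'll twist slowly.

>>> servo_tool(commands=[0.03,0,0,0,-0.05,0.03,0,0,0,-0.05,0.03,0,0,0,-0.05,0.03,0,0,0,-0.05,0.03,0,0,0,-0.05,0.03,0,0,0,-0.05,0.03,0,0,0,0,0.03,0,0,0,0])

```text
t: 10.65
ee_pos: [0.5159, 0.1819, 0.0849]
ee_rot: [[0.822, 0.57, 0.002], [0.57, -0.822, 0.001], [0.002, 0.0, -1.0]]
wrist_force: [0.5, -0.4, 4.9]
gripper_width: 0.0398
grip_force: 15.0
```

>>> servo_tool(commands=[0.03,0,0,0.0003,-0.06,0.03,0,0,0,-0.06,0.03,0,0,0,-0.06,0.03,0,0,0,-0.06,0.03,0,0,0,-0.06,0.03,0,0,0,-0.06,0.03,0,0,0,0,0.03,0,0,0,0])

```text
t: 11.65
ee_pos: [0.516, 0.182, 0.0847]
ee_rot: [[0.568, 0.823, 0.002], [0.823, -0.568, 0.001], [0.002, 0.001, -1.0]]
wrist_force: [0.8, 0.4, 5.7]
gripper_width: 0.0398
grip_force: 15.0
```

>>> servo_tool(commands=[0.03,0,0,0,-0.06,0.03,0,0,0,-0.06,0.03,0,0,0,-0.06,0.03,0,0,0,-0.06,0.03,0,0,0,-0.06,0.03,0,0,0,-0.06,0.03,0,0,0,-0.06,0.03,0,0,0,0])

```text
t: 12.65
ee_pos: [0.5151, 0.1813, 0.0838]
ee_rot: [[0.184, 0.983, -0.0], [0.983, -0.184, -0.0], [-0.0, -0.0, -1.0]]
wrist_force: [0.2, -0.4, -0.8]
gripper_width: 0.04
grip_force: 15.0
```

The force is gone and z has dropped, so the slot has found the pins. I'll lower it gently home.

>>> servo_tool(commands=[0.03,0,0,0.001,0,0.03,0,0,0.001,0,0.03,0,0,0.001,0,0.03,0,0,0.0005,0,0.03,0,0,0.0005,0,0.03,0,0,0,0,0.03,0,0,0,0,0.03,0,0,0,0])

```text
t: 13.65
ee_pos: [0.5151, 0.1815, 0.0799]
ee_rot: [[0.183, 0.983, 0.0], [0.983, -0.183, -0.0], [-0.0, 0.0, -1.0]]
wrist_force: [0.3, 0.8, -0.8]
gripper_width: 0.0402
grip_force: 15.0
```

>>> servo_tool(commands=[0.03,0,0,0.0005,0,0.03,0,0,0.0005,0,0.03,0,0,0.0005,0,0.03,0,0,0.0005,0,0.03,0,0,0,0,0.03,0,0,0,0,0.03,0,0,0,0,0.03,0,0,0,0])

```text
t: 14.65
ee_pos: [0.5152, 0.1816, 0.0789]
ee_rot: [[0.183, 0.983, 0.001], [0.983, -0.183, -0.0], [-0.0, 0.001, -1.0]]
wrist_force: [-3.6, -1.7, 11.6]
gripper_width: 0.0401
grip_force: 15.0
```

>>> servo_tool(commands=[0.04,0,0,-0.0014,0,0.048,0,0,0,0,0.052,0,0,0,0,0.052,0,0,0,0,0.052,0,0,-0.005,0,0.052,0,0,-0.02,0,0.052,0,0,-0.04,0,0.052,0,0,-0.035,0])

```text
t: 15.65
ee_pos: [0.515, 0.1816, 0.1808]
ee_rot: [[0.183, 0.983, 0.0], [0.983, -0.183, 0.0], [0.0, 0.0, -1.0]]
wrist_force: [0.1, 0.0, 0.1]
gripper_width: 0.052
grip_force: 0.0
```

```bash
python3 - <<'E'
from h import *
w=vision.get_image('wrist')
a=vision.get_image('scene');b=vision.get_image('side')
r=lambda im,x,y:cv2.resize(im[y:y+75,x:x+95],None,fx=4,fy=4,interpolation=cv2.INTER_CUBIC)
cv2.imwrite('pics/c5.png',np.vstack([np.hstack([r(a['image'],365,190),r(b['image'],265,245)]),cv2.resize(w['image'],(760,475))[:300]]))
c=[.5151,.1815]
print(proj(a,[*c,.13]),proj(b,[*c,.13]),proj(w,[*c,.13]),'old knob',proj(w,[.593,.141,.13]))
s=telemetry.get_state();print(s['ee_pos'],np.round(s['qpos'],2))
E
```

```text
[416.2 225.6] [331.6 277.3] [319.5 217.6] old knob [441.2 252.4]
[0.51615957 0.18212677 0.18135278] [-0.    0.42 -0.59  1.79  0.27  1.01 -0.88]
```

View pics/c5.png

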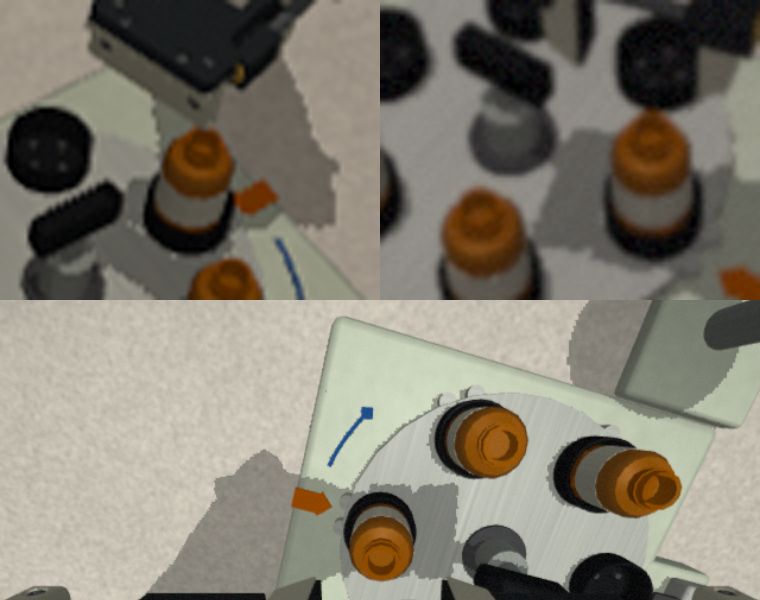

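The picture shows the bottle standing upright in the nest, seated as deep as loaded1. Next is the knob.

>>> servo_tool(commands=[0.052,-0.0127,0.0425,0,0,0.052,-0.0127,0.0425,0,-0.18,0.052,0,0,0,-0.18,0.052,0,0,0,-0.18,0.052,0,0,0,-0.18,0.052,0,0,0,-0.18,0.052,0,0,0,-0.18,0.052,0,0,0,-0.18])

```text
t: 16.8
ee_pos: [0.5934, 0.1406, 0.178]
ee_rot: [[-0.883, 0.47, -0.002], [0.47, 0.883, -0.0], [0.001, -0.001, -1.0]]
wrist_force: [-0.4, 0.6, -0.6]
gripper_width: 0.0523
grip_force: 0.0
```

```bash
python3 - <<'E'
from h import *
w=vision.get_image('wrist');s=telemetry.get_state();R=s['ee_rot']
im=w['image'];cv2.imwrite('pics/w6.png',im)
print(s['ee_pos'],np.degrees(np.arctan2(R[1,1],R[0,1])),tool([.594,.141,.098]),np.round(s['qpos'],2))
# bar corners predicted
e=np.array([-.892,.452,0]);f=np.array([.452,.892,0])
for a in(-.028,.028):
  for b in(-.008,.008): print(proj(w,np.array([.594,.141,.13])+a*e+b*f))
E
```

```text
[0.59347914 0.14034922 0.17790479] 62.470452927459554 [-0.0003  0.0009  0.0799] [ 0.23  0.6  -0.85  1.62  0.49  1.15  0.35]
[311.2 257.5]
[334.6 257.1]
[308.7 177.7]
[333.8 177.2]
```

View pics/w6.png

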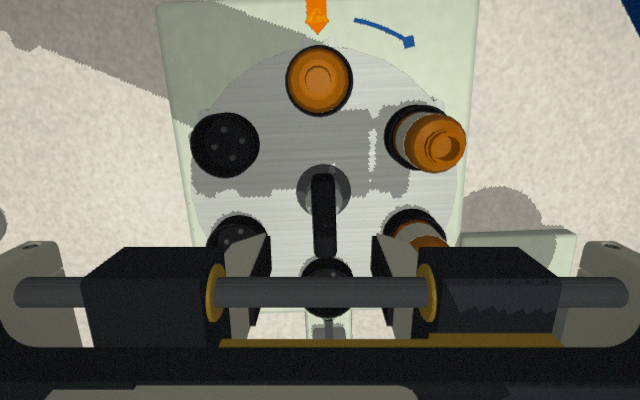

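The wrist view shows the bar running from (323,175) to (326,257), between the fingers and within 1 mm of the prediction. The loaded bottle is centred at (319,78). I'll go down and grip.

>>> servo_tool(commands=[0.052,0,0.001,0.02,0,0.052,0,0,0.03,0,0.052,0,0,0.02,0,0.052,0,0,0.01,0,0.03,0,0,0,0,0.01,0,0,0,0,0.005,0,0,0,0,0.005,0,0,0,0], newtons=20)

```text
t: 17.85
ee_pos: [0.5949, 0.1421, 0.0999]
ee_rot: [[-0.88, 0.475, 0.001], [0.475, 0.88, 0.001], [-0.001, 0.001, -1.0]]
wrist_force: [7.3, 12.5, -1.9]
gripper_width: 0.0165
grip_force: 8.4
```

>>> servo_tool(commands=[0.005,0,0,0,0,0.005,0,0,0,0,0.005,0,0,0,0,0.005,0,0,0,0,0.005,0,0,0,0,0.005,0,0,0,0,0.005,0,0,0,0,0.005,0,0,0,0])

```text
t: 18.85
ee_pos: [0.5949, 0.1422, 0.0999]
ee_rot: [[-0.88, 0.475, 0.001], [0.475, 0.88, 0.0], [-0.001, 0.001, -1.0]]
wrist_force: [1.2, -0.3, 6.8]
gripper_width: 0.0163
grip_force: 19.9
```

>>> servo_tool(commands=[0.005,0,0,0,0.04,0.005,0,0,0,0.08,0.005,0,0,0,0.08,0.005,0,0,0,0.08,0.005,0,0,0,0.08,0.005,0,0,0,0.08,0.005,0,0,0,0.08,0.005,0,0,0,0.04])

```text
t: 19.85
ee_pos: [0.5952, 0.142, 0.0997]
ee_rot: [[-0.492, 0.871, 0.001], [0.871, 0.492, 0.0], [-0.0, 0.001, -1.0]]
wrist_force: [3.7, 1.8, 2.7]
gripper_width: 0.0159
grip_force: 20.0
```

>>> servo_tool(commands=[0.005,0,0,0,0.07,0.005,0,0,0,0.08,0.005,0,0,0,0.08,0.005,0,0,0,0.08,0.005,0,0,0,0.08,0.005,0,0,0,0.07,0.005,0,0,0,0.027,0.005,0,0,0,0])

```text
t: 20.85
ee_pos: [0.5952, 0.1421, 0.0997]
ee_rot: [[-0.03, 1.0, 0.001], [1.0, 0.03, 0.001], [0.001, 0.001, -1.0]]
wrist_force: [5.4, 2.7, 4.1]
gripper_width: 0.0159
grip_force: 20.0
```

>>> servo_tool(commands=[0.005,0,0,0,0,0.005,0,0,0,0,0.02,0,0,0,0,0.03,0,0,0,0,0.04,0,0,0,0,0.04,0,0,0,0,0.04,0,0,0,0,0.04,0,0,0,0])

```text
t: 21.85
ee_pos: [0.5944, 0.1418, 0.0993]
ee_rot: [[-0.029, 1.0, -0.0], [1.0, 0.029, -0.0], [-0.0, -0.0, -1.0]]
wrist_force: [0.3, -1.3, 0.3]
gripper_width: 0.0401
grip_force: 0.0
```

Released; now straight up.

>>> servo_tool(commands=[0.04,0,0,-0.01,0,0.04,0,0,-0.03,0,0.04,0,0,-0.04,0,0.04,0,0,-0.02,0,0.04,0,0,0,0,0.04,0,0,0,0,0.04,0,0,0,0,0.04,0,0,0,0])

```text
t: 22.85
ee_pos: [0.5941, 0.1417, 0.1985]
ee_rot: [[-0.029, 1.0, -0.001], [1.0, 0.029, -0.0], [-0.0, -0.001, -1.0]]
wrist_force: [-0.4, 0.0, 1.0]
gripper_width: 0.0399
grip_force: 0.0
```

```bash
python3 - <<'E'
from h import *
w=vision.get_image('wrist');s=telemetry.get_state()
cv2.imwrite('pics/w7.png',w['image'])
ax=np.array([.5945,.1415])
for k in (0,60,120):
    t=np.radians(153-60-k);print('bottle top',proj(w,[*(ax+.09*np.array([np.cos(t),np.sin(t)])),.13]))
t=np.radians(93);e=np.array([np.cos(t),np.sin(t)])*.028
print('bar',proj(w,[*(ax+e),.13]),proj(w,[*(ax-e),.13]),s['ee_pos'])
E
```

```text
bottle top [316.9  76.3]
bottle top [433.4 143.7]
bottle top [424.8 263.2]
bar [319.4 170.8] [321.2 244.7] [0.59420345 0.14172192 0.1986975 ]
```

View pics/w7.png

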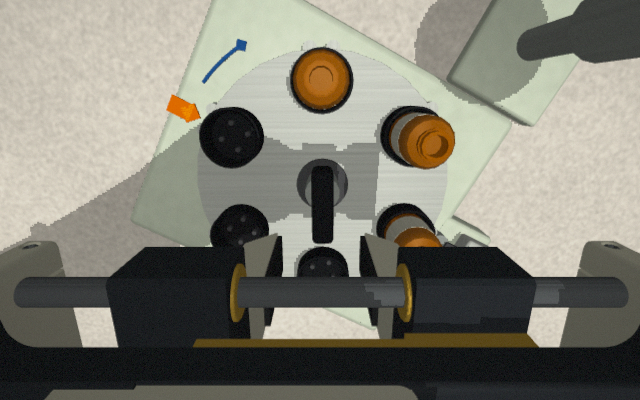

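The picture shows the dial one click on: the bar from (322,166) to (323,243) lines up with the predicted notch. The bottle's top is at (320,75), all three bottles stand, and the fingers are clear. I'll hand in.

```bash
python3 -c "
from station import workorder;print(workorder.hand_in())"
```

```text
the job is handed in; nothing more can be done
None
```

The amber bottle is seated home in the nest, the dial is turned one click clockwise and released, and the job is handed in; no verdict came back, but the last picture shows the dial in the next notch, all three bottles upright and the gripper clear.

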